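# Make up two vaccination kits, taking the plaster rolls off their stand in order

### The job

Make up the two kits. First take the black knob off the plaster stand and set it, wide end down as it came, in the little white dish; then take the narrow roll off the stand and lay it flat in the large compartment of the green tray, and after it the wide roll, flat in the large compartment of the yellow tray. Each kit also gets a vial, at any point in the job, standing upright in its tray's small compartment: the purple-capped vial in the green tray, the blue-capped vial in the yellow one; never tip a vial over, and leave the white plaster carton with the raised flap standing where it is.

Things in the scene. Friction and masses are not known exactly. Their poses are not given: they have to be found in the camera images.
- knob: black round keeper knob, 30 mm high: flange 34 mm across and 5 mm high at the bottom, ribbed gripping body 26 mm across above it (up to z = 30 mm). Loose (no thread): a blind hole 18 mm wide and 16 mm deep in its underside slips over the stand's post; lift it straight up. About 30 g. At the start it sits on top of the narrow roll. Origin: centre of the underside, z up.
- roll_narrow: tan roll of plaster on a white core, the smaller one: 46 mm outside diameter, 18 mm high, hole 26 mm. About 30 g. At the start it lies on top of the wide roll on the stand, under the knob. Origin: centre of the underside, z up.
- roll_wide: tan roll of plaster on a white core, the larger one: 64 mm outside diameter, 25 mm high, hole 26 mm. About 50 g. At the start it is the lowest on the stand. Origin: centre of the underside, z up.
- vial_purple: closed glass vial with a purple cap, standing upright on the desk, 23 mm diameter, 49 mm high, about 16 g. Origin: centre of the underside, z up.
- vial_blue: closed glass vial with a blue cap, standing upright on the desk, 23 mm diameter, 49 mm high, about 16 g. Origin: centre of the underside, z up.
- stand: plaster stand fixed to the desk: grey round foot 90 mm across and 8 mm high, with an upright steel post 14 mm thick, top 61 mm above the desk. On the post: wide roll from 8 to 33 mm, narrow roll from 33 to 51 mm, knob from 51 to 81 mm above the desk. Origin: centre of the foot's underside.
- tray_green: the green kit tray: fixed, 92 (x) x 140 (y) x 12 mm high; floor 3 mm thick, rim and divider 4 mm thick, 12 mm high. Two compartments: the large one 84 x 84 mm inside, centred at x = 0, y = -24 mm; the small one 84 (x) x 44 (y) mm inside, centred at x = 0, y = +44 mm, with a small lip with a blank white label outside its end. Origin: centre of the underside, on the desk. Any yaw.
- tray_yellow: the yellow kit tray: fixed, 92 (x) x 140 (y) x 12 mm high; floor 3 mm thick, rim and divider 4 mm thick, 12 mm high. Two compartments: the large one 84 x 84 mm inside, centred at x = 0, y = -24 mm; the small one 84 (x) x 44 (y) mm inside, centred at x = 0, y = +44 mm, with a small lip with a blank white label outside its end. Origin: centre of the underside, on the desk. Any yaw.
- knob_dish: little round white dish fixed to the desk, 62 mm across the rim, 10 mm high; floor 3 mm thick, inside about 53 mm across at the floor. Origin: centre of the underside, on the desk.
- plaster_box: small white carton with an end flap torn up, standing loose on the desk beside the work: a bystander. Body 105 (x) x 62 (y) x 52 mm high, the flap up to 100 mm. Origin: centre of the underside.

How it is judged:
By the outcome, as a careful person would: the job done as asked, in the order asked, and still so for the second after the job is handed in, with the robot touching nothing.
It also fails if it takes over 109 s, if anything falls off the work surface, if the arm or the gripper's body presses on something with over 40 N, if the wrist force passes 120 N, or if a joint passes its speed limit or range.

### The arm

A 7-joint arm with a two-finger parallel gripper is mounted at the origin on a cart in front of the work surface, level with it; the furniture and walls round the work are solid. World frame = base frame: x ahead of the robot, y to its left, z up, the work surface at z = 0. Lengths are in m, angles in rad, forces in N, time in s.
With the tool pointing down it reaches from about 0.4 to 0.85 m from the base axis. Payload 10.4 kg.
Tool frame: the origin (TCP) lies midway between the tips of the shut fingers; the grasp point (between the pads) lies 19 mm behind it; z points along the fingers, y is the line along which they close (so a half turn about z gives the same grasp; the last joint's range is limited). The gripper opens to 85 mm and grips with 20 to 120 N. Pads are 22 mm wide; open, the fingers measure 114 mm over their backs; the gripper's body (76 mm by 85 mm) begins 54 mm behind the grasp point. The pads swing forward as they close: fully open they stand 13 mm farther back than shut.
Start: joints at [-0.023, 0.332, -0.065, 1.46, 0.022, 1.35, -0.088], TCP at [0.625, 0, 0.231] pointing down, gripper open.
Joint ranges: [-2.6, 2.6], [-0.5, 2.12], [-1.47, 1.34], [0.16, 2.42], [-1.27, 4.41], [0.06, 2.06], [-2.6, 2.6]. Speed limits (rad/s): [2.22, 2.22, 2.79, 2.79, 3.14, 3.14, 3.14].

### API

Orientations are given as a rotation vector (axis times angle).
In Python, from station import env, cams gives the robot as it stands.
- The arm moves only by the tool play_rows, never from a script. Its argument "commands" is a list of rows, each an object with "travel": the shift along the tool's x, y, z in m, a list of three; "turn": the turn about the tool's z in rad. In form: [{"travel": [tx, ty, tz], "turn": turn}, ...]. A call has 1 to 10 rows; each row shifts and turns the commanded pose from where the row before left it, along the tool's axes as they then stand; what a row does not reach is not made up. A row lasts 1/8 s, in which the tool goes at most 62.5 mm and 10.7 degrees, less where a joint would pass 70% of its speed; a pose out of reach is approached as far as the arm can. A call is refused whole if a number of a shift passes 0.0625 or a number of a turn 0.188, either way. A call with a gripper value outside its range is refused whole. "claw" is the finger opening in m, from 0 to 0.0854, set as the call begins (left out, the last holds). The fingers move at their own pace and stop on an object; "grip_force" is the grip in N (left out, the last holds). Time passes only in rows, so rows that do not move let the fingers close. It gives the time, the measured TCP pose, the force, the opening and the grip force at its end, in the units of the state.
- env.observe(): the state, without advancing time (a new reading comes with each control period).
- cams.get_image(name): name is "scene" or "side" or "wrist"; returns the picture (384x512x3 uint8, red, green, blue); there is no depth.
- cams.calibration(name): a dict with "mtx" (3x3 intrinsics, pixels), "R" (3x3) and "t" (3): a world point X has camera coordinates R X + t. Camera axes: x right, y down, z forward; pixel columns grow to the right and rows downward; lengths in m; the calibration is good to about 2 mm. A picture is of the moment at which its call begins: read the wrist's pose just before it. calibration takes no time and is no camera call; for the wrist camera it gives the pose at the moment of the call.
- env.sign_off(): hands the job in; it is judged then, once.
The state is a dict: "time": time; "joint_positions": joint angles; "dq": joint speeds; "joint_torque": joint torques, N m; "tcp_pos": TCP position; "tool_rot": TCP orientation; "force": force on the tool from outside, world axes, zero at the start; "torque": the same for the moment, N m; "width": opening from 0.0 (shut) to 1.0 (fully open); "finger_force": force on a finger pad.
Only numpy, scipy, OpenCV 4.12 (cv2) and the standard library are available. Lean on these libraries where they do the work, as an engineer would, in place of code of your own. Each camera call takes 0.05 s, during which the arm holds its last target. There are 200 camera calls.

## Working session

There is one attempt and no reset: what is moved stays moved. The work goes in short steps, Python scripts to look and compute and a tool call to move; the robot and the scene stay as the last step left them, time stands still between calls to the robot, and variables do not carry over. Pictures are saved under pics/ and viewed, at most 14 in all, crops included, and the job is handed in when it is done.

Besides the shell and the picture viewer there is one more tool, called after "Call:" as a command line: name --argument value ..., lists and objects as JSON in quotes. play_rows: Moves the arm, as the interface text tells. Its arguments: {"type":"object","properties":{"commands":{"type":"array","items":{"type":"object","properties":{"travel":{"type":"array","items":{"type":"number"}},"turn":{"type":"number"}}}},"claw":{"type":"number"},"grip_force":{"type":"number"}},"required":["commands"]}

```bash
mkdir -p pics; ls; cat > h.py <<'E'
import numpy as np, cv2
from station import env, cams
def snap(n,f):
    im=cams.get_image(n); cv2.imwrite('pics/'+f,im[:,:,::-1]); return im
def px2w(c,u,v,z):
    K,R,t=[np.array(c[k],float) for k in('mtx','R','t')]
    t=t.ravel();d=R.T@np.linalg.solve(K,[u,v,1.]);o=-R.T@t
    return o+d*(z-o[2])/d[2]
def w2px(c,X):
    p=np.array(c['mtx'])@(np.array(c['R'])@np.array(X,float)+np.array(c['t']).ravel());return p[:2]/p[2]
E
python3 - <<'E'
from h import *
s=env.observe();print({k:np.round(v,3).tolist() for k,v in s.items()})
for n in('scene','side'):
    im=snap(n,n+'0.png');c=cams.calibration(n)
    print(n,np.round(-np.array(c['R']).T@np.array(c['t']).ravel(),3),np.round(c['mtx'],1).tolist())
a=cv2.imread('pics/scene0.png');cv2.imwrite('pics/scene0b.png',cv2.resize(a,(800,600),interpolation=cv2.INTER_CUBIC))
E
```

```text
pics
{'time': 0.0, 'joint_positions': [-0.023, 0.333, -0.065, 1.461, 0.022, 1.35, -0.089], 'dq': [-0.001, -0.0, -0.002, 0.0, 0.001, 0.0, -0.0], 'joint_torque': [0.0, -62.545, 0.05, -39.161, 0.016, 0.01, -0.0], 'tcp_pos': [0.625, -0.0, 0.231], 'tool_rot': [-2.221, -2.221, 0.002], 'force': [-0.348, 0.219, 0.315], 'torque': [-0.045, 0.03, 0.012], 'finger_force': 0.0, 'width': 1.001}
scene [-0.192  0.667  0.993] [[466.1, 0.0, 257.7], [0.0, 466.1, 189.2], [0.0, 0.0, 1.0]]
side [ 0.014 -0.684  0.413] [[398.5, 0.0, 260.8], [0.0, 398.5, 190.4], [0.0, 0.0, 1.0]]
```

View pics/scene0b.png

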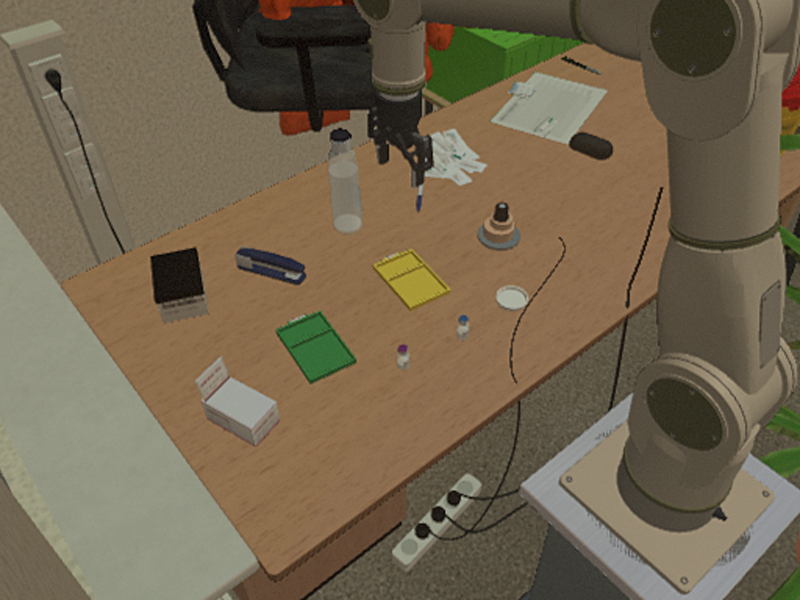

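View pics/side0.png

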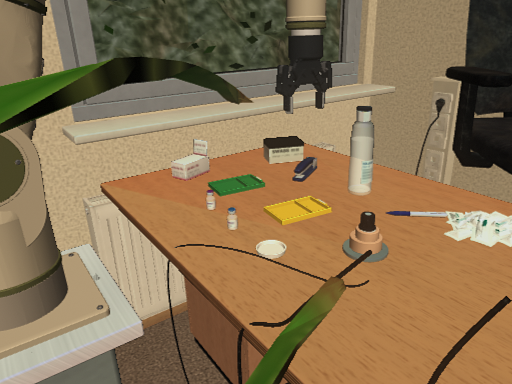

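The scene view shows the stand at (500,235), dish (512,297), blue vial (463,325), purple vial (403,355), yellow tray (411,278), green tray (316,347), all in 800-wide pixels, with the carton at lower left. I'll enlarge it.

```bash
python3 - <<'E'
import cv2
a=cv2.imread('pics/scene0.png')[120:250,170:340]
cv2.imwrite('pics/s0c.png',cv2.resize(a,None,fx=4.5,fy=4.5,interpolation=cv2.INTER_CUBIC))
E
```

```text
(no output)
```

View pics/s0c.png

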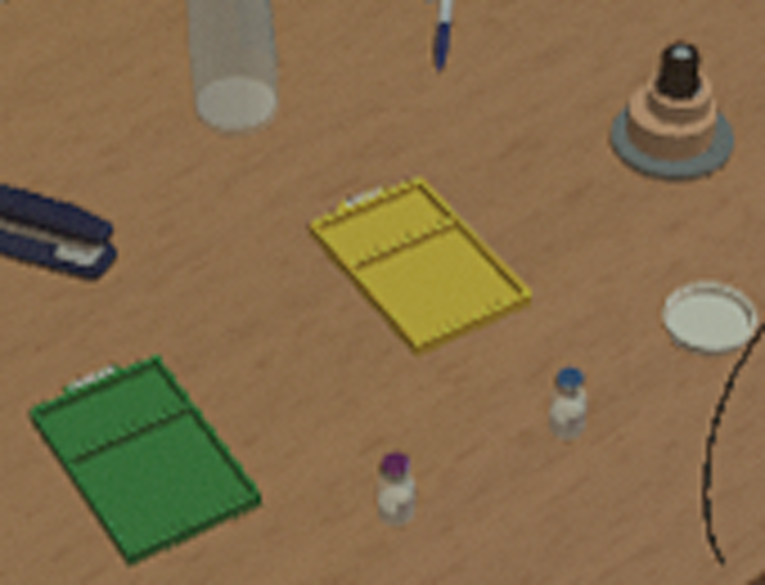

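```bash
python3 - <<'E'
from h import *
c=cams.calibration('scene')
P=lambda x,y,z:px2w(c,170+(x+.5)/4.5-.5,120+(y+.5)/4.5-.5,z)
for n,pts in dict(green=[(33,410),(158,358),(260,498),(130,554)],yellow=[(311,226),(420,181),(531,292),(417,344)]).items():
    Q=np.array([P(*p,.012)[:2] for p in pts]);print(n,Q.round(3).tolist())
    ax=(Q[0]+Q[1]-Q[2]-Q[3])/2;m=Q.mean(0);u=ax/np.linalg.norm(ax)
    x=np.array([u[1],-u[0]])
    print(' centre',m.round(4),'len',np.linalg.norm(ax).round(4),'wid',np.linalg.norm((Q[1]+Q[2]-Q[0]-Q[3])/2).round(4),'yaw',np.arctan2(x[1],x[0]).round(3),'large',(m-.024*u).round(4),'small',(m+.044*u).round(4))
for n,p in dict(dish=(711,316,.01),knobtop=(683,50,.081),foot=(672,138,.008),purple=(396,460,.049),blue=(570,374,.049)).items(): print(n,P(*p).round(4))
c2=cams.calibration('side')
for n,p in dict(dish=(270,249,.01),knobtop=(368,215,.081),purple=(210,193,.049),blue=(232,211,.049)).items(): print('side',n,px2w(c2,*p).round(4))
w=cams.calibration('wrist');R=np.array(w['R']);print('wristcam',(-R.T@np.array(w['t']).ravel()).round(3),R.round(2).tolist(),np.round(w['mtx'],0).tolist())
E
```

```text
green [[0.65, 0.273], [0.636, 0.186], [0.499, 0.207], [0.514, 0.292]]
 centre [0.5746 0.2394] len 0.1378 wid 0.0874 yaw -1.718 large [0.5509 0.243 ] small [0.6182 0.233 ]
yellow [[0.671, 0.032], [0.658, -0.056], [0.525, -0.04], [0.537, 0.049]]
 centre [ 0.5976 -0.0039] len 0.135 wid 0.0896 yaw -1.697 large [ 0.5738 -0.0009] small [ 0.6413 -0.0094]
dish [ 0.4322 -0.117   0.01  ]
knobtop [ 0.5847 -0.2365  0.081 ]
foot [ 0.5792 -0.2289  0.008 ]
purple [0.4438 0.1445 0.049 ]
blue [0.4283 0.0172 0.049 ]
side dish [ 0.4272 -0.1253  0.01  ]
side knobtop [ 0.5787 -0.2384  0.081 ]
side purple [0.4354 0.1279 0.049 ]
side blue [0.4212 0.0037 0.049 ]
wristcam [0.625 0.08  0.373] [[1.0, -0.0, -0.0], [-0.0, -0.95, 0.31], [-0.0, -0.31, -0.95]] [[265.0, 0.0, 254.0], [0.0, 265.0, 189.0], [0.0, 0.0, 1.0]]
```

Call:
play_rows --commands '[{"travel": [-0.05,-0.03,0],"turn": 0},{"travel": [-0.05,-0.03,0],"turn": 0},{"travel": [-0.04,-0.03,0],"turn": 0},{"travel": [0,0,0],"turn": 0},{"travel": [0,0,0],"turn": 0}]'

```text
time: 0.72
tcp_pos: [0.5352, -0.1394, 0.2312]
tool_rot: [-2.221, -2.222, -0.001]
force: [-0.8, 0.2, 1.1]
width: 1.002
finger_force: 0.0
```

```bash
python3 - <<'E'
from h import *
import pickle
s=env.observe();print(s['tcp_pos'],s['tool_rot'])
pickle.dump(cams.calibration('wrist'),open('w1.p','wb'))
im=snap('wrist','w1s.png')
cv2.imwrite('pics/w1.png',cv2.resize(im[:,:,::-1],(800,600),interpolation=cv2.INTER_CUBIC))
E
```

```text
[ 0.53518435 -0.13935226  0.23120948] [-2.22080252e+00 -2.22161107e+00 -6.18655017e-04]
```

View pics/w1.png

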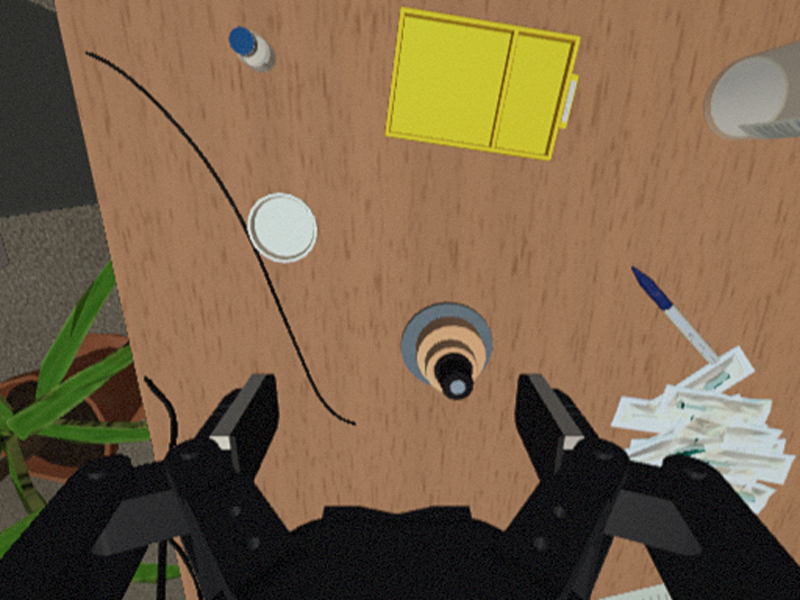

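```bash
python3 - <<'E'
from h import *
import pickle
c=pickle.load(open('w1.p','rb'))
P=lambda x,y,z:px2w(c,x*.64-.18,y*.64-.18,z)
Q=np.array([P(*p,.012)[:2] for p in [(580,38),(551,159),(387,136),(402,8)]]);print(Q.round(3).tolist())
ax=(Q[0]+Q[1]-Q[2]-Q[3])/2;m=Q.mean(0);u=ax/np.linalg.norm(ax);x=np.array([u[1],-u[0]])
print('yellow',m.round(4),np.linalg.norm(ax).round(4),np.linalg.norm((Q[1]+Q[2]-Q[0]-Q[3])/2).round(4),'yaw',np.arctan2(x[1],x[0]).round(3),'large',(m-.024*u).round(4),'small',(m+.044*u).round(4))
for n,p in dict(dish=(283,228,.01),knobtop=(458,386,.081),foot=(447,345,.008),blue=(242,40,.049)).items(): print(n,P(*p).round(4))
print('foot w',P(401,345,.008)-P(493,345,.008), 'dish',P(249,228,.01)-P(317,228,.01))
E
```

```text
[[0.676, 0.029], [0.664, -0.059], [0.528, -0.041], [0.54, 0.049]]
yellow [ 0.6022 -0.0056] 0.1373 0.0895 yaw -1.708 large [ 0.5784 -0.0023] small [ 0.6458 -0.0116]
dish [ 0.4364 -0.1164  0.01  ]
knobtop [ 0.5853 -0.2318  0.081 ]
foot [ 0.5849 -0.2298  0.008 ]
blue [0.4299 0.0187 0.049 ]
foot w [-8.90599877e-02  2.87823982e-05  5.55111512e-17] dish [-5.96804902e-02  9.44003727e-06  0.00000000e+00]
```

Call:
play_rows --commands '[{"travel": [-0.046,0.025,0],"turn": 0},{"travel": [-0.046,0.025,0],"turn": 0},{"travel": [0,0,0.05],"turn": 0},{"travel": [0,0,0.05],"turn": 0},{"travel": [0,0,0.04],"turn": 0},{"travel": [0,0,0],"turn": 0}]' --claw 0.06 --grip_force 30

```text
time: 1.52
tcp_pos: [0.5836, -0.2297, 0.0878]
tool_rot: [-2.215, -2.219, 0.004]
force: [0.1, -0.2, 0.9]
width: 0.702
finger_force: 0.0
```

Call:
play_rows --commands '[{"travel": [0,0,0],"turn": 0},{"travel": [-0.001,0.001,0.02],"turn": 0},{"travel": [0,0,0.012],"turn": 0},{"travel": [0,0,0],"turn": 0},{"travel": [0,0,0],"turn": 0}]'

```text
time: 2.15
tcp_pos: [0.5862, -0.2331, 0.0597]
tool_rot: [2.221, 2.221, 0.0]
force: [-0.6, 0.1, 0.0]
width: 0.7
finger_force: 0.0
```

Call:
play_rows --commands '[{"travel": [0,0,0],"turn": 0},{"travel": [0,0,0],"turn": 0},{"travel": [0,0,0],"turn": 0},{"travel": [0,0,0],"turn": 0},{"travel": [0,0,0],"turn": 0}]' --claw 0.015

```text
time: 2.78
tcp_pos: [0.5855, -0.2332, 0.0599]
tool_rot: [-2.221, -2.221, 0.001]
force: [-4.4, 1.7, 5.1]
width: 0.293
finger_force: 29.4
```

Call:
play_rows --commands '[{"travel": [0,0,-0.02],"turn": 0},{"travel": [0,0,-0.03],"turn": 0},{"travel": [0,0,-0.02],"turn": 0},{"travel": [0.03,-0.035,0],"turn": 0},{"travel": [0.03,-0.04,0],"turn": 0},{"travel": [0.03,-0.04,0],"turn": 0},{"travel": [0.027,-0.035,0],"turn": 0},{"travel": [0,0,0],"turn": 0},{"travel": [0,0,0],"turn": 0}]'

```text
time: 3.9
tcp_pos: [0.4368, -0.1164, 0.1302]
tool_rot: [2.22, 2.22, 0.002]
force: [0.3, -0.2, -0.6]
width: 0.291
finger_force: 29.7
```

```bash
python3 - <<'E'
from h import *
s=env.observe();print(s['tcp_pos'],s['width'])
im=snap('wrist','w2s.png')
cv2.imwrite('pics/w2.png',cv2.resize(im[:,:,::-1],(800,600),interpolation=cv2.INTER_CUBIC))
E
```

```text
[ 0.43681836 -0.11635844  0.13024772] 0.2908308180447934
```

View pics/w2.png

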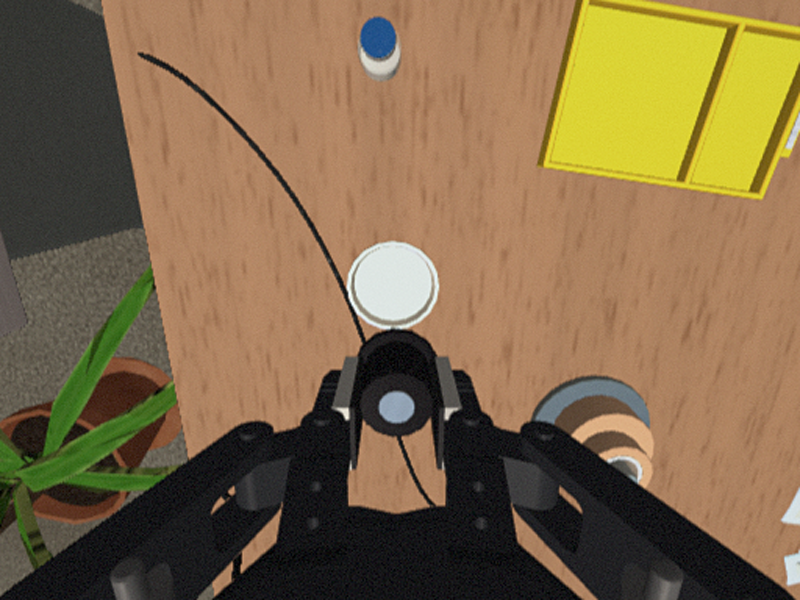

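The knob is held upright between the pads, seen at (396,385). The dish is at (393,284) and the rolls remain on the stand at (610,450). Lowering it now.

Call:
play_rows --commands '[{"travel": [0,0,0.04],"turn": 0},{"travel": [0,0,0.04],"turn": 0},{"travel": [0,0,0.02],"turn": 0},{"travel": [0,0,0],"turn": 0},{"travel": [0,0,0.009],"turn": 0},{"travel": [0,0,0.007],"turn": 0},{"travel": [0,0,0],"turn": 0},{"travel": [0,0,0],"turn": 0}]'

```text
time: 4.95
tcp_pos: [0.4363, -0.116, 0.0136]
tool_rot: [2.221, 2.221, 0.001]
force: [-0.5, 0.2, -0.0]
width: 0.292
finger_force: 29.7
```

Call:
play_rows --commands '[{"travel": [0,0,0.0015],"turn": 0},{"travel": [0,0,0],"turn": 0},{"travel": [0,0,0],"turn": 0}]'

```text
time: 5.32
tcp_pos: [0.4361, -0.116, 0.0119]
tool_rot: [2.221, 2.221, 0.0]
force: [0.4, 0.5, 0.1]
width: 0.293
finger_force: 29.7
```

Call:
play_rows --commands '[{"travel": [0,0,0],"turn": 0},{"travel": [0,0,0],"turn": 0},{"travel": [0,0,0],"turn": 0},{"travel": [0,0,-0.03],"turn": 0},{"travel": [0,0,-0.05],"turn": 0},{"travel": [0,0,-0.04],"turn": 0},{"travel": [0,0,0],"turn": 0}]' --claw 0.045

```text
time: 6.2
tcp_pos: [0.438, -0.1163, 0.1348]
tool_rot: [2.218, 2.218, 0.006]
force: [-1.3, 0.1, -0.0]
width: 0.531
finger_force: 0.0
```

Call:
play_rows --commands '[{"travel": [-0.03,0.037,0],"turn": 0},{"travel": [-0.03,0.037,0],"turn": 0},{"travel": [-0.03,0.037,0],"turn": 0},{"travel": [-0.02,0.036,0],"turn": 0},{"travel": [0,0,0],"turn": 0},{"travel": [0,0,0],"turn": 0}]' --claw 0.075

```text
time: 6.95
tcp_pos: [0.5822, -0.2255, 0.1306]
tool_rot: [-2.22, -2.22, 0.001]
force: [-0.4, 1.5, 1.0]
width: 0.877
finger_force: 0.0
```

```bash
python3 - <<'E'
from h import *
import pickle
s=env.observe();print(s['tcp_pos'],s['width'])
pickle.dump(cams.calibration('wrist'),open('w3.p','wb'))
im=snap('wrist','w3s.png')
cv2.imwrite('pics/w3.png',cv2.resize(im[:,:,::-1],(800,600),interpolation=cv2.INTER_CUBIC))
E
```

```text
[ 0.58215444 -0.22550733  0.13056116] 0.8774432769623479
```

View pics/w3.png

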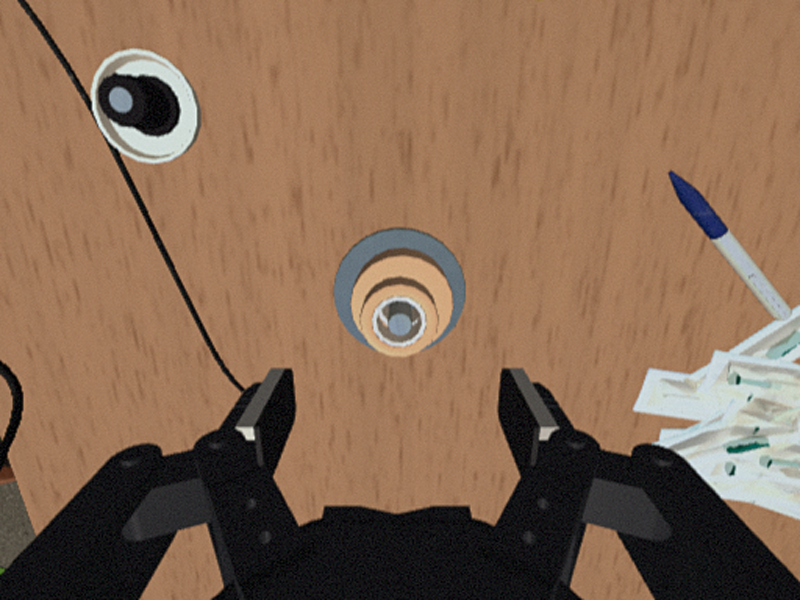

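The knob stands centred in the dish at (140,105). The narrow roll's top is centred near (399,319) and the post at (400,323).

```bash
python3 - <<'E'
from h import *
import pickle
c=pickle.load(open('w3.p','rb'))
P=lambda x,y,z:px2w(c,x*.64-.18,y*.64-.18,z)
for n,p in dict(narrow=(399.5,318.5,.051),core=(399,320,.051),post=(400,323,.061),foot=(400,292,.008)).items(): print(n,P(*p).round(4))
print(P(360,319,.051)-P(440,319,.051))
E
```

```text
narrow [ 0.5844 -0.2323  0.051 ]
core [ 0.5842 -0.2332  0.051 ]
post [ 0.5847 -0.231   0.061 ]
foot [ 0.585 -0.23   0.008]
[-4.60143288e-02 -1.65324902e-05  0.00000000e+00]
```

Call:
play_rows --commands '[{"travel": [-0.0065,0.0025,0],"turn": 0},{"travel": [0,0,0.04],"turn": 0},{"travel": [0,0,0.03],"turn": 0},{"travel": [0,0,0],"turn": 0},{"travel": [0,0,0.013],"turn": 0},{"travel": [0,0,0.01],"turn": 0},{"travel": [0,0,0],"turn": 0},{"travel": [0,0,0],"turn": 0}]' --claw 0.065

```text
time: 8.0
tcp_pos: [0.5858, -0.2326, 0.0393]
tool_rot: [2.221, 2.221, 0.0]
force: [0.3, -0.1, 0.7]
width: 0.759
finger_force: 0.0
```

Call:
play_rows --commands '[{"travel": [0,0,0],"turn": 0},{"travel": [0,0,0],"turn": 0},{"travel": [0,0,0],"turn": 0},{"travel": [0,0,0],"turn": 0}]' --claw 0.035 --grip_force 25

```text
time: 8.5
tcp_pos: [0.586, -0.2326, 0.0396]
tool_rot: [2.221, 2.221, 0.001]
force: [-1.6, 1.2, 6.7]
width: 0.522
finger_force: 25.4
```

Call:
play_rows --commands '[{"travel": [0,0,0],"turn": 0},{"travel": [0,0,0.005],"turn": 0},{"travel": [0,0,0],"turn": 0},{"travel": [0,0,0],"turn": 0}]' --claw 0.056

```text
time: 9.0
tcp_pos: [0.5854, -0.2324, 0.0336]
tool_rot: [-2.221, -2.221, 0.0]
force: [0.3, -0.3, 0.8]
width: 0.656
finger_force: 0.0
```

Call:
play_rows --commands '[{"travel": [0,0,0],"turn": 0},{"travel": [0,0,0],"turn": 0},{"travel": [0,0,0],"turn": 0},{"travel": [0,0,0],"turn": 0}]' --claw 0.035

```text
time: 9.5
tcp_pos: [0.5857, -0.2325, 0.0341]
tool_rot: [2.221, 2.221, 0.0]
force: [-0.6, -0.2, 4.3]
width: 0.527
finger_force: 25.8
```

Call:
play_rows --commands '[{"travel": [0,0,-0.02],"turn": 0},{"travel": [0,0,-0.04],"turn": 0},{"travel": [0,0,-0.05],"turn": 0},{"travel": [0.03,0,0],"turn": 0},{"travel": [0.05,-0.005,0],"turn": 0},{"travel": [0.05,-0.01,0],"turn": 0},{"travel": [0.05,-0.01,0],"turn": 0},{"travel": [0.05,-0.005,0],"turn": 0},{"travel": [0.05,0,0],"turn": 0},{"travel": [0.05,0,0],"turn": 0}]'

```text
time: 10.75
tcp_pos: [0.5555, 0.099, 0.1453]
tool_rot: [2.221, 2.22, 0.002]
force: [1.1, 0.2, 0.3]
width: 0.53
finger_force: 25.7
```

Call:
play_rows --commands '[{"travel": [0.03,0,0],"turn": 0},{"travel": [0.02,0,0],"turn": 0},{"travel": [0,0,0],"turn": 0},{"travel": [0,0,0],"turn": 0}]'

```text
time: 11.25
tcp_pos: [0.5559, 0.1457, 0.144]
tool_rot: [2.223, 2.219, -0.001]
force: [0.0, 0.2, -0.5]
width: 0.528
finger_force: 25.7
```

```bash
python3 - <<'E'
from h import *
import pickle
s=env.observe();print(s['tcp_pos'],s['width'])
pickle.dump(cams.calibration('wrist'),open('w4.p','wb'))
im=snap('wrist','w4s.png')
cv2.imwrite('pics/w4.png',cv2.resize(im[:,:,::-1],(800,600),interpolation=cv2.INTER_CUBIC))
E
```

```text
[0.55585819 0.14567427 0.14399627] 0.5275238590832748
```

View pics/w4.png

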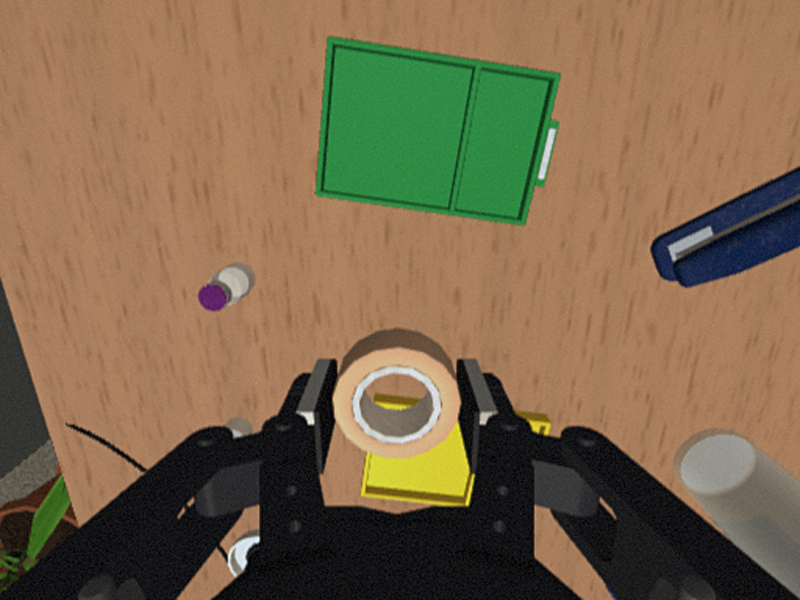

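The narrow roll is held level at (398,400). The green tray corners are (560,73),(525,224),(317,195),(329,38), and the purple cap is at (213,297).

```bash
python3 - <<'E'
from h import *
import pickle
c=pickle.load(open('w4.p','rb'))
P=lambda x,y,z:px2w(c,x*.64-.18,y*.64-.18,z)
Q=np.array([P(*p,.012)[:2] for p in [(560,73),(525,224),(317,195),(329,38)]]);print(Q.round(3).tolist())
ax=(Q[0]+Q[1]-Q[2]-Q[3])/2;m=Q.mean(0);u=ax/np.linalg.norm(ax);x=np.array([u[1],-u[0]])
print('green',m.round(4),np.linalg.norm(ax).round(4),np.linalg.norm((Q[1]+Q[2]-Q[0]-Q[3])/2).round(4),'yaw',np.arctan2(x[1],x[0]).round(3),'large',(m-.024*u).round(4),'small',(m+.044*u).round(4))
for n,p in dict(purple=(213,297,.049),roll=(398,404,.161)).items(): print(n,P(*p).round(4))
# carton from scene picture: crop-free 800 px corners, body top z=.052
c=cams.calibration('scene')
for p in [(200,402),(246,443),(278,410),(229,378)]: print('box',px2w(c,p[0]*.64-.18,p[1]*.64-.18,.052).round(3))
E
```

```text
[[0.654, 0.274], [0.642, 0.185], [0.505, 0.204], [0.518, 0.292]]
green [0.5797 0.2388] 0.1374 0.0898 yaw -1.707 large [0.5559 0.2421] small [0.6233 0.2328]
purple [0.4457 0.1469 0.049 ]
roll [0.557  0.1446 0.161 ]
box [0.562 0.469 0.052]
box [0.448 0.453 0.052]
box [0.468 0.382 0.052]
box [0.575 0.408 0.052]
```

Call:
play_rows --commands '[{"travel": [0.04,0,0],"turn": 0},{"travel": [0.04,0,0],"turn": 0},{"travel": [0.0175,0,0],"turn": 0.068},{"travel": [0,0,0],"turn": 0.068},{"travel": [0,0,0.04],"turn": 0},{"travel": [0,0,0.04],"turn": 0},{"travel": [0,0,0.025],"turn": 0},{"travel": [0,0,0],"turn": 0},{"travel": [0,0,0],"turn": 0}]'

```text
time: 12.42
tcp_pos: [0.5565, 0.2446, 0.0401]
tool_rot: [2.368, 2.064, 0.002]
force: [-0.9, -0.2, -0.2]
width: 0.526
finger_force: 25.8
```

Call:
play_rows --commands '[{"travel": [-0.0025,0,0.012],"turn": 0},{"travel": [0,0,0.012],"turn": 0},{"travel": [0,0,0.009],"turn": 0},{"travel": [0,0,0],"turn": 0},{"travel": [0,0,0],"turn": 0}]'

```text
time: 13.05
tcp_pos: [0.5552, 0.2426, 0.0059]
tool_rot: [-2.367, -2.065, 0.0]
force: [-1.0, 1.0, -0.6]
width: 0.526
finger_force: 25.8
```

Call:
play_rows --commands '[{"travel": [0,0,0],"turn": 0},{"travel": [0,0,0],"turn": 0},{"travel": [0,0,0],"turn": 0},{"travel": [0,0,-0.02],"turn": 0},{"travel": [0,0,-0.04],"turn": 0},{"travel": [0,0,-0.05],"turn": 0},{"travel": [0,0,-0.03],"turn": -0.068},{"travel": [0,0,0],"turn": -0.068},{"travel": [0,0,0],"turn": 0},{"travel": [0,0,0],"turn": 0}]' --claw 0.051

```text
time: 14.3
tcp_pos: [0.5551, 0.2424, 0.146]
tool_rot: [2.223, 2.22, -0.0]
force: [0.3, 0.1, 1.0]
width: 0.597
finger_force: 0.0
```

```bash
python3 - <<'E'
from h import *
import pickle
s=env.observe();print(s['tcp_pos'],s['tool_rot'],s['width'])
pickle.dump(cams.calibration('wrist'),open('w5.p','wb'))
im=snap('wrist','w5s.png')
cv2.imwrite('pics/w5.png',cv2.resize(im[:,:,::-1],(600,450),interpolation=cv2.INTER_CUBIC))
E
```

```text
[0.55505663 0.24241722 0.14604253] [ 2.22313810e+00  2.21972899e+00 -1.68046217e-04] 0.5968666205661776
```

View pics/w5.png

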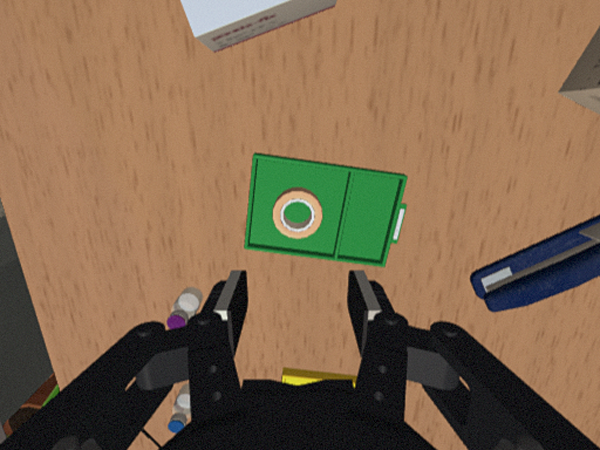

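The narrow roll lies flat in the green tray's large compartment (298,213), and the carton is well away at the top. Purple vial next.

Call:
play_rows --commands '[{"travel": [-0.03,-0.035,0],"turn": 0},{"travel": [-0.036,-0.039,0],"turn": 0},{"travel": [-0.03,-0.035,0],"turn": 0},{"travel": [0,0,0],"turn": 0},{"travel": [0,0,0.03],"turn": 0},{"travel": [0,0,0.03],"turn": 0},{"travel": [0,0,0],"turn": 0},{"travel": [0,0,0],"turn": 0}]'

```text
time: 15.35
tcp_pos: [0.4469, 0.1471, 0.0868]
tool_rot: [2.221, 2.221, 0.002]
force: [0.9, 0.1, 0.3]
width: 0.599
finger_force: 0.0
```

```bash
python3 - <<'E'
from h import *
import pickle
s=env.observe();print(s['tcp_pos'],s['tool_rot'],s['width'])
pickle.dump(cams.calibration('wrist'),open('w6.p','wb'))
im=snap('wrist','w6s.png')
cv2.imwrite('pics/w6.png',cv2.resize(im[:,:,::-1],(800,600),interpolation=cv2.INTER_CUBIC))
E
```

```text
[0.44693612 0.14711363 0.08678096] [2.22127282e+00 2.22128295e+00 1.57914359e-03] 0.5989403673862113
```

View pics/w6.png

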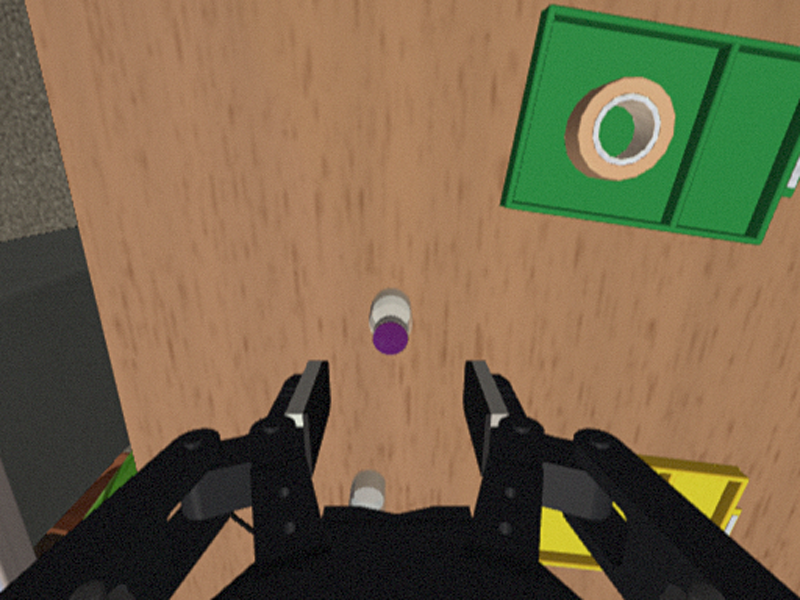

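```bash
python3 - <<'E'
from h import *
import pickle
c=pickle.load(open('w6.p','rb'))
P=lambda x,y,z:px2w(c,x*.64-.18,y*.64-.18,z)
print(P(390,337,.049),P(372,337,.049)-P(408,337,.049))
E
```

```text
[0.44456827 0.14720305 0.049     ] [-1.70580593e-02  1.53797556e-05  0.00000000e+00]
```

Call:
play_rows --commands '[{"travel": [0,-0.0025,0.02],"turn": 0},{"travel": [0,0,0.03],"turn": 0},{"travel": [0,0,0.015],"turn": 0},{"travel": [0,0,0.01],"turn": 0},{"travel": [0,0,0],"turn": 0},{"travel": [0,0,0],"turn": 0}]'

```text
time: 16.15
tcp_pos: [0.4443, 0.1468, 0.0116]
tool_rot: [2.221, 2.221, 0.002]
force: [0.5, -0.7, -0.2]
width: 0.596
finger_force: 0.0
```

Call:
play_rows --commands '[{"travel": [0,0,0],"turn": 0},{"travel": [0,0,0],"turn": 0},{"travel": [0,0,0],"turn": 0},{"travel": [0,0,0],"turn": 0},{"travel": [0,0,0],"turn": 0}]' --claw 0.013 --grip_force 22

```text
time: 16.77
tcp_pos: [0.4441, 0.1467, 0.0114]
tool_rot: [2.221, 2.221, 0.001]
force: [-1.7, 0.2, 6.3]
width: 0.265
finger_force: 22.7
```

Call:
play_rows --commands '[{"travel": [0,0,-0.02],"turn": 0},{"travel": [0,0,-0.04],"turn": 0},{"travel": [0,0,-0.02],"turn": 0},{"travel": [0.02,0.035,0],"turn": 0},{"travel": [0.02,0.04,0],"turn": 0},{"travel": [0.02,0.04,0],"turn": 0},{"travel": [0.02,0.04,0],"turn": 0},{"travel": [0.006,0.024,0],"turn": 0},{"travel": [0,0,0],"turn": 0},{"travel": [0,0,0],"turn": 0}]'

```text
time: 18.02
tcp_pos: [0.622, 0.2323, 0.0905]
tool_rot: [-2.221, -2.221, 0.001]
force: [-0.0, 0.5, -0.3]
width: 0.265
finger_force: 22.4
```

Call:
play_rows --commands '[{"travel": [0,0.001,0.03],"turn": 0},{"travel": [0,0,0.025],"turn": 0},{"travel": [0,0,0.01],"turn": 0},{"travel": [0,0,0],"turn": 0},{"travel": [0,0,0.006],"turn": 0},{"travel": [0,0,0.004],"turn": 0},{"travel": [0,0,0],"turn": 0},{"travel": [0,0,0],"turn": 0}]'

```text
time: 19.02
tcp_pos: [0.6238, 0.2326, 0.0161]
tool_rot: [2.221, 2.221, 0.001]
force: [1.1, 0.4, -0.1]
width: 0.264
finger_force: 22.4
```

Call:
play_rows --commands '[{"travel": [0,0,0.0015],"turn": 0},{"travel": [0,0,0],"turn": 0},{"travel": [0,0,0],"turn": 0}]'

```text
time: 19.4
tcp_pos: [0.6239, 0.2326, 0.0145]
tool_rot: [2.221, 2.221, 0.001]
force: [-0.2, 0.5, 1.2]
width: 0.268
finger_force: 22.4
```

Call:
play_rows --commands '[{"travel": [0,0,0],"turn": 0},{"travel": [0,0,0],"turn": 0},{"travel": [0,0,0],"turn": 0},{"travel": [0,0,-0.02],"turn": 0},{"travel": [0,0,-0.04],"turn": 0},{"travel": [0,0,-0.05],"turn": 0},{"travel": [0,0,0],"turn": 0},{"travel": [0,0,0],"turn": 0}]' --claw 0.034

```text
time: 20.4
tcp_pos: [0.6237, 0.2326, 0.1251]
tool_rot: [2.221, 2.221, 0.001]
force: [0.2, 0.2, -1.4]
width: 0.398
finger_force: 0.0
```

Call:
play_rows --commands '[{"travel": [-0.05,-0.005,0],"turn": 0},{"travel": [-0.055,-0.005,0],"turn": 0},{"travel": [-0.055,-0.005,0],"turn": 0},{"travel": [-0.055,-0.005,0],"turn": 0},{"travel": [-0.055,-0.005,0],"turn": 0},{"travel": [-0.055,-0.005,0],"turn": 0},{"travel": [-0.055,-0.005,0],"turn": 0},{"travel": [-0.05,-0.004,0],"turn": 0},{"travel": [-0.03,0,0],"turn": 0},{"travel": [0,0,0],"turn": 0}]' --claw 0.08

```text
time: 21.65
tcp_pos: [0.5831, -0.2306, 0.1231]
tool_rot: [-2.226, -2.215, 0.003]
force: [-0.1, 0.0, -1.2]
width: 0.937
finger_force: 0.0
```

```bash
python3 - <<'E'
from h import *
import pickle
s=env.observe();print(s['tcp_pos'],s['tool_rot'],s['width'])
pickle.dump(cams.calibration('wrist'),open('w7.p','wb'))
im=snap('wrist','w7s.png')
cv2.imwrite('pics/w7.png',cv2.resize(im[:,:,::-1],(800,600),interpolation=cv2.INTER_CUBIC))
E
```

```text
[ 0.58308491 -0.23063449  0.12312607] [-2.22577009 -2.21541088  0.00333602] 0.9365901047000662
```

View pics/w7.png

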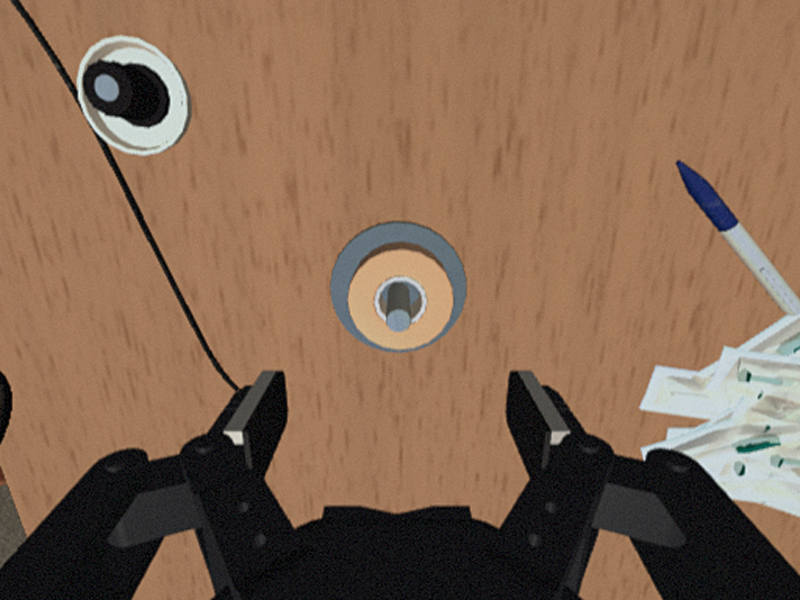

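The wide roll sits alone on the stand with its top centred at about (401,299), within 2 mm of the post axis. Grasping it.

Call:
play_rows --commands '[{"travel": [0,0.002,0.03],"turn": 0},{"travel": [0,0,0.03],"turn": 0},{"travel": [0,0,0.02],"turn": 0},{"travel": [0,0,0],"turn": 0},{"travel": [0,0,0],"turn": 0}]'

```text
time: 22.32
tcp_pos: [0.5874, -0.2273, 0.0454]
tool_rot: [2.22, 2.221, 0.001]
force: [0.3, -0.0, 0.3]
width: 0.941
finger_force: 0.0
```

Call:
play_rows --commands '[{"travel": [-0.004,-0.002,0.013],"turn": 0},{"travel": [0,0,0.013],"turn": 0},{"travel": [0,0,0.008],"turn": 0},{"travel": [0,0,0],"turn": 0},{"travel": [0,0,0],"turn": 0}]'

```text
time: 22.95
tcp_pos: [0.5849, -0.2315, 0.0106]
tool_rot: [2.221, 2.221, 0.0]
force: [0.1, -0.0, 0.1]
width: 0.939
finger_force: 0.0
```

Call:
play_rows --commands '[{"travel": [0,0,0],"turn": 0},{"travel": [0,0,0],"turn": 0},{"travel": [0,0,0],"turn": 0},{"travel": [0,0,0],"turn": 0}]' --claw 0.052 --grip_force 28

```text
time: 23.45
tcp_pos: [0.5852, -0.2315, 0.0113]
tool_rot: [2.221, 2.221, 0.001]
force: [-1.1, 0.9, 4.9]
width: 0.743
finger_force: 30.5
```

Call:
play_rows --commands '[{"travel": [0,0,-0.02],"turn": 0},{"travel": [0,0,-0.04],"turn": 0},{"travel": [0,0,-0.04],"turn": 0},{"travel": [0.03,0,0],"turn": 0},{"travel": [0.05,0,0],"turn": 0},{"travel": [0.05,-0.003,0],"turn": 0},{"travel": [0.05,-0.003,0],"turn": 0},{"travel": [0.049,0,0],"turn": 0.068},{"travel": [0,0,0],"turn": 0.068},{"travel": [0,0,0],"turn": 0}]'

```text
time: 24.7
tcp_pos: [0.579, -0.0023, 0.1115]
tool_rot: [2.365, 2.066, 0.001]
force: [0.3, -0.2, -0.7]
width: 0.741
finger_force: 31.2
```

```bash
python3 - <<'E'
from h import *
import pickle
s=env.observe();print(s['tcp_pos'],s['tool_rot'],s['width'])
pickle.dump(cams.calibration('wrist'),open('w8.p','wb'))
im=snap('wrist','w8s.png')
cv2.imwrite('pics/w8.png',cv2.resize(im[:,:,::-1],(600,450),interpolation=cv2.INTER_CUBIC))
E
```

```text
[ 0.57896509 -0.00226814  0.11149981] [2.36529552e+00 2.06595304e+00 1.20626253e-03] 0.7414655250600026
```

View pics/w8.png

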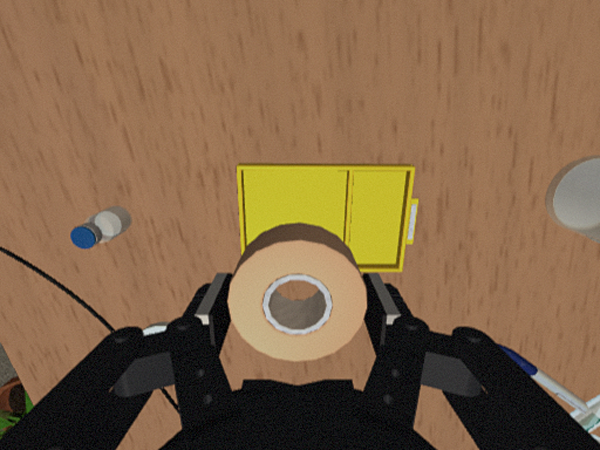

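The wide roll is held level over the yellow large compartment with axes aligned. Lowering with force checks.

Call:
play_rows --commands '[{"travel": [0,0,0.03],"turn": 0},{"travel": [0,0,0.03],"turn": 0},{"travel": [0,0,0.02],"turn": 0},{"travel": [0,0,0],"turn": 0},{"travel": [0,0,0.008],"turn": 0},{"travel": [0,0,0.006],"turn": 0},{"travel": [0,0,0],"turn": 0},{"travel": [0,0,0],"turn": 0}]'

```text
time: 25.75
tcp_pos: [0.5789, -0.0024, 0.0167]
tool_rot: [2.367, 2.065, 0.001]
force: [-0.5, -0.9, -0.8]
width: 0.744
finger_force: 31.2
```

Call:
play_rows --commands '[{"travel": [0,0,0.003],"turn": 0},{"travel": [0,0,0.002],"turn": 0},{"travel": [0,0,0],"turn": 0},{"travel": [0,0,0],"turn": 0}]'

```text
time: 26.25
tcp_pos: [0.5787, -0.0024, 0.0113]
tool_rot: [2.367, 2.065, 0.0]
force: [-0.5, 0.2, -0.7]
width: 0.747
finger_force: 31.2
```

Call:
play_rows --commands '[{"travel": [0,0,0.0015],"turn": 0},{"travel": [0,0,0],"turn": 0},{"travel": [0,0,0],"turn": 0}]'

```text
time: 26.62
tcp_pos: [0.5787, -0.0024, 0.0098]
tool_rot: [2.367, 2.065, 0.0]
force: [-0.3, -0.1, -0.3]
width: 0.746
finger_force: 31.2
```

Bottom is about 3.5 mm above the floor with no contact, so I'll release here, then lift.

Call:
play_rows --commands '[{"travel": [0,0,0],"turn": 0},{"travel": [0,0,0],"turn": 0},{"travel": [0,0,0],"turn": 0},{"travel": [0,0,-0.02],"turn": 0},{"travel": [0,0,-0.04],"turn": 0},{"travel": [0,0,-0.05],"turn": 0},{"travel": [0,0,-0.02],"turn": -0.068},{"travel": [0,0,0],"turn": -0.068},{"travel": [0,0,0],"turn": 0}]' --claw 0.072

```text
time: 27.75
tcp_pos: [0.5787, -0.0025, 0.14]
tool_rot: [2.222, 2.221, 0.001]
force: [-0.3, -0.2, 0.5]
width: 0.841
finger_force: 0.0
```

Call:
play_rows --commands '[{"travel": [0.01,-0.05,0],"turn": 0},{"travel": [0.01,-0.05,0],"turn": 0},{"travel": [0,-0.048,0],"turn": 0},{"travel": [0,0,0],"turn": 0},{"travel": [0,0,0.04],"turn": 0},{"travel": [0,0,0],"turn": 0},{"travel": [0,0,0],"turn": 0}]' --claw 0.05

```text
time: 28.62
tcp_pos: [0.4313, 0.0176, 0.1006]
tool_rot: [2.222, 2.221, 0.0]
force: [-0.4, 0.1, 1.4]
width: 0.582
finger_force: 0.0
```

```bash
python3 - <<'E'
from h import *
import pickle
s=env.observe();print(s['tcp_pos'],s['tool_rot'],s['width'])
pickle.dump(cams.calibration('wrist'),open('w9.p','wb'))
im=snap('wrist','w9s.png')
cv2.imwrite('pics/w9.png',cv2.resize(im[:,:,::-1],(800,600),interpolation=cv2.INTER_CUBIC))
E
```

```text
[0.43133632 0.01759952 0.10059884] [2.22220225e+00 2.22063885e+00 4.24030049e-04] 0.5815137621329804
```

View pics/w9.png

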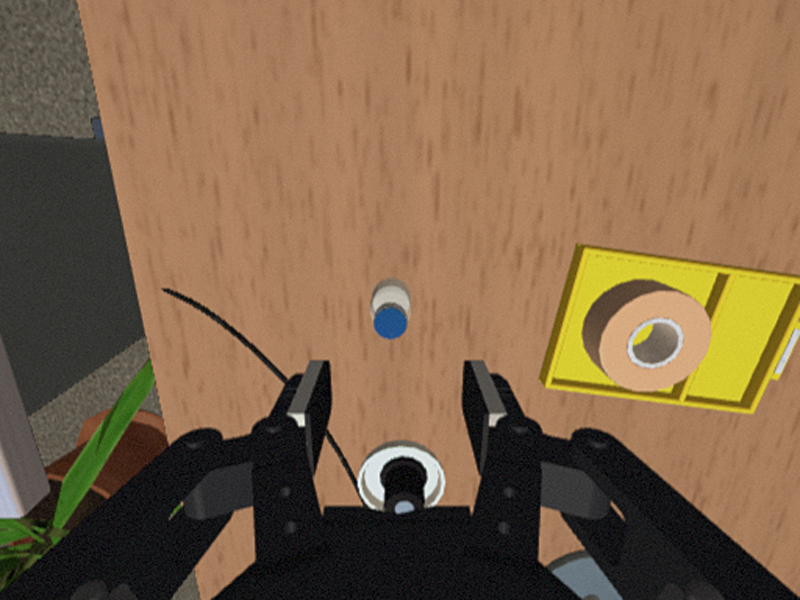

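The wide roll lies flat in the yellow large compartment at (655,340). The blue cap is at (390,321), about 2.5 mm off in x, so I'll grasp it.

Call:
play_rows --commands '[{"travel": [0.001,-0.0025,0.03],"turn": 0},{"travel": [0,0,0.03],"turn": 0},{"travel": [0,0,0.018],"turn": 0},{"travel": [0,0,0.011],"turn": 0},{"travel": [0,0,0],"turn": 0},{"travel": [0,0,0],"turn": 0}]'

```text
time: 29.42
tcp_pos: [0.429, 0.0186, 0.0117]
tool_rot: [2.221, 2.221, 0.002]
force: [-0.1, 0.7, -0.4]
width: 0.585
finger_force: 0.0
```

Call:
play_rows --commands '[{"travel": [0,0,0],"turn": 0},{"travel": [0,0,0],"turn": 0},{"travel": [0,0,0],"turn": 0},{"travel": [0,0,0],"turn": 0},{"travel": [0,0,0],"turn": 0}]' --claw 0.013 --grip_force 22

```text
time: 30.05
tcp_pos: [0.4286, 0.0186, 0.0114]
tool_rot: [2.221, 2.221, 0.001]
force: [-1.5, 0.1, 6.7]
width: 0.267
finger_force: 22.8
```

Call:
play_rows --commands '[{"travel": [0,0,-0.02],"turn": 0},{"travel": [0,0,-0.04],"turn": 0},{"travel": [0,0,-0.03],"turn": 0},{"travel": [-0.006,0.035,0],"turn": 0},{"travel": [-0.006,0.05,0],"turn": 0},{"travel": [-0.006,0.05,0],"turn": 0},{"travel": [-0.006,0.05,0],"turn": 0},{"travel": [-0.006,0.035,0],"turn": 0},{"travel": [0,0,0],"turn": 0},{"travel": [0,0,0],"turn": 0}]'

```text
time: 31.3
tcp_pos: [0.6474, -0.0113, 0.1004]
tool_rot: [-2.221, -2.221, 0.001]
force: [0.2, -1.1, 0.2]
width: 0.259
finger_force: 22.3
```

Call:
play_rows --commands '[{"travel": [0,0.001,0.035],"turn": 0},{"travel": [0,0,0.03],"turn": 0},{"travel": [0,0,0.01],"turn": 0},{"travel": [0,0,0],"turn": 0},{"travel": [0,0,0.006],"turn": 0},{"travel": [0,0,0.004],"turn": 0},{"travel": [0,0,0],"turn": 0},{"travel": [0,0,0],"turn": 0}]'

```text
time: 32.3
tcp_pos: [0.6493, -0.0115, 0.0161]
tool_rot: [2.221, 2.221, 0.0]
force: [-0.0, -0.3, 0.2]
width: 0.262
finger_force: 22.3
```

Call:
play_rows --commands '[{"travel": [0,0,0.0015],"turn": 0},{"travel": [0,0,0],"turn": 0},{"travel": [0,0,0],"turn": 0}]'

```text
time: 32.67
tcp_pos: [0.6494, -0.0115, 0.0146]
tool_rot: [2.221, 2.221, 0.001]
force: [-0.3, -0.6, 1.6]
width: 0.261
finger_force: 22.4
```

Call:
play_rows --commands '[{"travel": [0,0,0],"turn": 0},{"travel": [0,0,0],"turn": 0},{"travel": [0,0,0],"turn": 0},{"travel": [0,0,-0.02],"turn": 0},{"travel": [0,0,-0.04],"turn": 0},{"travel": [0,0,-0.05],"turn": 0},{"travel": [0,0,-0.05],"turn": 0},{"travel": [0,0,-0.05],"turn": 0},{"travel": [0,0,0],"turn": 0},{"travel": [0,0,0],"turn": 0}]' --claw 0.032

```text
time: 33.92
tcp_pos: [0.649, -0.0115, 0.225]
tool_rot: [2.221, 2.221, 0.001]
force: [-0.4, 0.5, -1.6]
width: 0.373
finger_force: 0.0
```

```bash
python3 - <<'E'
from h import *
a=snap('scene','s9.png')[120:270,130:340,::-1]
b=snap('wrist','w10.png')[:,:,::-1]
a=cv2.resize(a,(400,286),interpolation=cv2.INTER_CUBIC);b=cv2.resize(b,(400,286))
d=cv2.resize(snap('side','d9.png')[140:290,160:400,::-1],(458,286),interpolation=cv2.INTER_CUBIC)
import numpy as np
top=np.hstack([a,b]);bot=np.zeros((286,800,3),np.uint8);bot[:,:458]=d
cv2.imwrite('pics/final.png',np.vstack([top,bot]))
E
```

```text
(no output)
```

View pics/final.png

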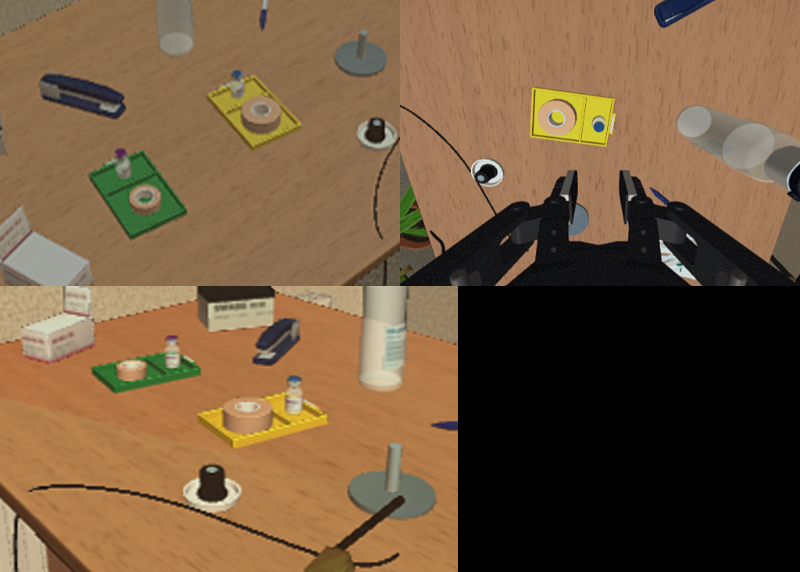

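Both rolls lie flat, both vials stand upright in their trays, the knob is in the dish, the carton is unmoved, and the arm is clear of everything. Handing in.

```bash
python3 -c "
from station import env
print(env.sign_off())"
```

```text
the job is handed in; nothing more can be done
None
```

Both kits are made up as asked and the job was handed in after about 34 s of robot time; the final pictures show every item in its place, the vials upright and the carton where it was.

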